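# Shut the red cooling-water valve under its sliding cover

## Robot

A 6-joint arm with a two-finger parallel gripper is mounted at the origin on the work surface. World frame = base frame: x ahead of the robot, y to its left, z up, the work surface at z = 0. Lengths are in mm, angles in rad, forces in N, time in s.
With the tool pointing down it reaches from about 300 to 875 mm from the base axis. Payload 4.2 kg.
Tool frame: the origin (TCP) lies at the very end of the fingers, on their centre line; the grasp point (between the pads) lies 19 mm behind it; y points along the fingers, x is the direction in which the jaws open and shut, and the axes are right-handed (so a half turn about y gives the same grasp; the last joint's range is limited). The gripper opens to 85 mm and grips with 20 to 120 N. Pads are 22 mm wide; open, the fingers measure 114 mm over their backs; the gripper's body (76 mm by 85 mm) begins 54 mm behind the grasp point. The pads swing forward as they close: fully open they stand 13 mm farther back than shut.
Start: joints at [-1.336, 0.32, 1.565, -0, 1.257, -0.02], TCP at [144.932, -556.45, 231.338] pointing down, gripper open.
Joint ranges: [-3.11, 3.11], [-0.84, 2.01], [0.21, 2.61], [-1.34, 4.49], [0.05, 2.63], [-2.56, 2.56]. Speed limits (rad/s): [2.57, 2.57, 3.14, 3.14, 3.14, 3.14].

## Interface

Orientations are given as a rotation vector (axis times angle).
In Python, from rig import env gives the robot as it stands.
- The arm moves only by the shell command python3 -m handwheel 'ROWS' [FORCE]. ROWS is JSON, a list of rows, each a list of 7 numbers: the shift along the tool's x, y, z in cm, then the turn, a rotation vector about the tool's x, y, z in rad, then the opening, from 0 (shut) to 1 (fully open). In form: [[x, y, z, ax, ay, az, gripper], ...]. A call has exactly 10 rows; each row shifts and turns the commanded pose from where the row before left it, along the tool's axes as they then stand; what a row does not reach is not made up. A row lasts 1/12 s, in which the tool goes at most 41.7 mm and 7.16 degrees, less where a joint would pass 70% of its speed; a pose out of reach is approached as far as the arm can. A call is refused whole if a number of a shift passes 4.17 or a number of a turn 0.125, either way. A call with a gripper value outside its range is refused whole. The fingers move at their own pace and stop on an object; FORCE is the grip in N (left out, the last holds). Time passes only in rows, so rows that do not move let the fingers close, or fill a call up. It gives the time, the measured TCP pose, the force and the opening at its end, in the units of the state.
- env.state(): the state, without advancing time (a new reading comes with each control period).
- env.grab_frame(name): name is "scene" or "top"; returns a dict with "color" (384x512x3 uint8, red, green, blue), "intrinsics" (3x3 intrinsics, pixels), "R" (3x3) and "t" (3): a world point X has camera coordinates R X + t. Camera axes: x right, y down, z forward; pixel columns grow to the right and rows downward; lengths in mm; the calibration is good to about 2 mm. A picture is of the moment at which its call begins. There is no depth.
- env.hand_in(): hands the job in, once; it reports no verdict.
The state is a dict: "clock": time; "joints": joint angles; "dq": joint speeds; "tau": joint torques, N m; "ee_pos": TCP position; "tool_rot": TCP orientation; "force": force on the tool from outside, world axes, zero at the start; "torque": the same for the moment, N m; "gripper_width": finger opening in mm.
Only numpy, scipy, OpenCV 4.12 (cv2) and the standard library are available. Lean on these libraries where they do the work, as an engineer would, in place of code of your own. Each camera call takes 0.05 s, during which the arm holds its last target.

## Task

Push the teal cover of the valve box along its track, away from the valves, as far as it goes, so that the valve bay is open. Then push the red valve handle round until it is fully shut against its stop. Only push: do not lift the cover out of its track, leave the blue handle as it is, and do not disturb the jar, the wash bottle or the screwdriver.

Things in the scene. Friction and masses are not known exactly. Their poses are not given: they have to be found in the camera images.
- valve_box: White-grey fixed box, 185 (x) by 486 mm (y), origin under its centre. Long walls 72 mm high, 22.5 mm thick: their tops are the cover's ledges, between outer lips (tops at 84 mm). End stops (tops at 84 mm), inner faces at y = -235 and +235 mm. Valve bay: open pit, x -70 to +70, y -235 to -15 mm, floor at 6 mm. The rest, y > -15 mm, is a closed deck, top at 68 mm.
- cover: Loose teal plate 165 (x) by 230 (y) by 6 mm, about 0.35 kg, on the ledges (underside 72 mm above the bench), 2 mm play to each lip. Origin at the centre of its underside, axes as the box's. Starts over the bay (its y in the box's frame -120 to -108 mm); slides to the box's +y, over the deck, to the end stop (y = +120 mm). Friction: a few newtons.
- rib_top (a point): Centre of the top of the black rib that stands on the middle of the cover: 90 mm long (x), 12 mm thick (y), 24 mm high above the plate, its top 102 mm above the bench. Push on its -y side.
- red_valve: Fixed brass valve with the red handle, in the bay, hidden by the cover at the start, at x = +30 mm and y = -185 or -75 mm in the box's frame; red and blue swap places between starts. Origin on the handle's vertical pivot axis, 6 mm above the bench; axes as the box's. Its brass pipe along x, 22 mm thick, and body reach 33 mm above the bench.
- red_handle (a joint): Red handle's angle: 0 = open, pointing from the pivot to the box's -x (towards the robot); grows clockwise seen from above, the tip swinging to +y; 1.571 = shut at its stop, pointing to +y. Starts at 0 to 0.35, stays where left, about 2 N at the tip turns it. Upright paddle 60 mm long from the pivot, 10 mm thick, 37 to 63 mm above the bench; hub 22 mm wide.
- red_tip (a point): Point at the outer end of the red handle, 60 mm from its pivot, at half its height (50 mm above the bench).
- blue_valve: The other valve, the same but with a blue handle, in the other place. Leave its handle alone.
- blue_handle (a joint): Angle of the blue handle, as for the red one; starts between 0 and 0.35.
- blue_tip (a point): Point at the outer end of the blue handle, as for the red one.
- jar: Loose amber jar with black lid, 48 mm in diameter, 65 mm high, standing beyond the box (its +x side). Origin at the centre of its underside. Bystander.
- wash_bottle: Loose white bottle with red cap, 60 mm in diameter, 150 mm high, standing beyond the +y end of the box. Origin at the centre of its underside. Bystander.
- screwdriver: Loose screwdriver with a yellow handle, about 200 mm long and 26 mm thick, lying in front of the box (its -x side), roughly along the box's y. Bystander.

How it is judged (in metres and radians):
On the way, in this order (a step that is already met when the one before it is completed fails the run):
1. the cover has been slid to the far end of its track, clear of the valve bay, and the red handle is not yet shut (y of cover in the frame of valve_box above 0.105 m and value of joint red_handle below 1.2 rad), for 0.2 s.
2. the red handle has been pushed shut (value of joint red_handle above 1.45 rad), for 0.2 s.
At the end, for the whole second after the job is handed in: The red handle is within about 7 degrees of its shut stop (joint above 1.45 rad), the cover lies flat in its track within 15 mm of the far end stop, and the blue handle (12 mm at its tip) and the bystanders (30 mm) are where they were (value of joint red_handle above 1.45 rad and y of cover in the frame of valve_box above 0.105 m and z of cover in the frame of valve_box between 0.067 and 0.077 m and angle between cover's own z axis and vertical below 0.05 rad and linear speed of cover below 0.02 m/s and distance of blue_tip from where it was at the start of the episode below 0.012 m and distance of each of jar, wash_bottle, screwdriver from where it was at the start of the episode below 0.03 m); the robot touches nothing.
It fails at once if the cover is lifted or tipped out of its track (z of cover in the frame of valve_box above 0.084 m or angle between cover's own z axis and vertical above 0.15 rad).
It fails at once if the blue handle is turned (distance of blue_tip from where it was at the start of the episode above 0.012 m).
It fails at once if a bystander is lifted, carried, shoved or knocked over (distance of any of jar, wash_bottle, screwdriver from where it was at the start of the episode above 0.03 m or angle between any of jar, wash_bottle's own z axis and vertical above 0.5 rad).
It also fails if it takes over 58 s, if anything falls off the work surface, if the arm or the gripper's body presses on something with over 40 N, if the wrist force passes 120 N, or if a joint passes its speed limit or range.

## Working session

There is one attempt and no reset: what is moved stays moved. The work goes in short steps, Python scripts to look and compute and a shell command to move; the robot and the scene stay as the last step left them, time stands still between calls to the robot, and variables do not carry over. Pictures are saved under pics/ and viewed, and the job is handed in when it is done.

```bash
mkdir -p pics; ls; python3 - <<'E'
from rig import env
import cv2,numpy as np
s=env.state()
for k in s: print(k,np.round(s[k],3))
for n in("scene","top"):
    f=env.grab_frame(n); cv2.imwrite(f"pics/{n}0.png",f["color"][:,:,::-1])
    np.savez(f"{n}0.npz",**f); print(n,f["intrinsics"],f["R"],f["t"])
E
```

```text
pics
clock 0.0
joints [-1.336  0.32   1.566  0.     1.257 -0.02 ]
dq [ 0.001  0.001  0.    -0.    -0.001  0.001]
tau [-2.0000e-03 -4.1552e+01 -2.3416e+01  0.0000e+00  8.0000e-03 -0.0000e+00]
ee_pos [ 144.814 -555.968  230.492]
tool_rot [-1.318  1.02  -1.018]
force [ 0.101 -0.03   0.11 ]
torque [ 0.028 -0.012 -0.003]
gripper_width 85.317
scene [[437.17583731   0.         259.3743894 ]
 [  0.         437.17583731 182.76203357]
 [  0.           0.           1.        ]] [[-0.17783733  0.98386291 -0.01968911]
 [ 0.66999218  0.10640097 -0.73470355]
 [-0.72075264 -0.14384927 -0.67810252]] [   9.19980446 -319.92114752 1575.1179044 ]
top [[497.81188369   0.         255.06341344]
 [  0.         497.81188369 192.51976615]
 [  0.           0.           1.        ]] [[-0.00761524 -0.99995471 -0.00570857]
 [-0.97779058  0.00864191 -0.20940604]
 [ 0.20944589  0.00398711 -0.97781211]] [107.23999113 611.69730662 973.8380513 ]
```

View pics/scene0.png

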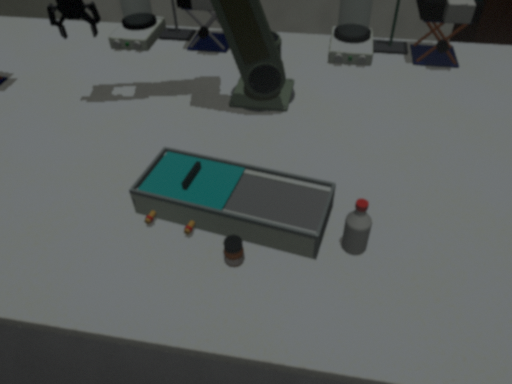

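View pics/top0.png

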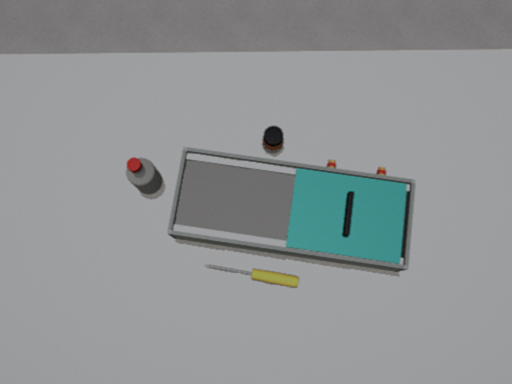

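The top view shows the teal cover at about (350,215) with its rib at (348,214), the deck to its left (+y), the jar at (273,138), the bottle at (145,175) and the screwdriver at (255,275).

```bash
cat > h.py <<'E'
import numpy as np,cv2
from scipy.spatial.transform import Rotation as Ro
def ray(f,uv,z):
    uv=np.atleast_2d(uv).astype(float); K,R,t=f["intrinsics"],f["R"],f["t"]
    d=np.c_[uv,np.ones(len(uv))]@np.linalg.inv(K).T@R; c=-R.T@t
    return c+d*((z-c[2])/d[:,2])[:,None]
def proj(f,X):
    p=np.atleast_2d(X)@f["R"].T+f["t"]; p=p@f["intrinsics"].T; return p[:,:2]/p[:,2:]
def comp(m):
    n,l,s,c=cv2.connectedComponentsWithStats(m.astype(np.uint8)); 
    i=1+np.argmax(s[1:,4]); return (l==i).astype(np.uint8)
def teal(f,z=78):
    im=f["color"].astype(int); m=(im[...,1]-im[...,0]>40)&(im[...,2]-im[...,0]>40)
    m=comp(m); p=cv2.findContours(m,0,2)[0]; p=max(p,key=cv2.contourArea).reshape(-1,2)
    w=ray(f,p,z)[:,:2].astype(np.float32); return cv2.minAreaRect(w),cv2.boxPoints(cv2.minAreaRect(w))
E
python3 - <<'E'
from h import *
for n in("top","scene"):
    f=dict(np.load(n+"0.npz")); print(n,teal(f))
    im=f["color"].astype(int); hull=np.zeros(im.shape[:2],np.uint8)
    (c,_,_)=teal(f)[0]
    # rib: dark pixels near the cover centre
    u=proj(f,[*c,90])[0]; yy,xx=np.mgrid[:384,:512]
    m=comp((im.max(2)<40)&(np.hypot(xx-u[0],yy-u[1])<35)); p=np.argwhere(m)[:,::-1]
    r=cv2.minAreaRect(ray(f,p,102)[:,:2].astype(np.float32));print("rib",r)
print(Ro.from_rotvec([-1.318,1.02,-1.018]).as_matrix().round(3))
f=dict(np.load("top0.npz")); cv2.imwrite("pics/topcrop.png",cv2.resize(f["color"][130:300,160:420,::-1],None,fx=3,fy=3)) 
E
```

```text
top (((562.6786499023438, -84.78999328613281), (230.9793243408203, 165.6458282470703), 81.08341217041016), array([[ 462.95615 , -186.0467  ],
       [ 626.6002  , -211.72122 ],
       [ 662.4011  ,   16.46672 ],
       [ 498.75708 ,   42.141235]], dtype=float32))
rib ((560.6583862304688, -82.01072692871094), (9.53521728515625, 88.95637512207031), 81.00174713134766)
scene (((557.9583740234375, -83.7989273071289), (230.0408477783203, 160.56103515625), 81.18778228759766), array([[ 461.0048  , -185.16292 ],
       [ 619.67053 , -209.76031 ],
       [ 654.912   ,   17.565063],
       [ 496.24622 ,   42.16246 ]], dtype=float32))
rib ((572.9907836914062, -78.79276275634766), (18.02305793762207, 97.0769271850586), 80.7879638671875)
[[ 0.252 -0.     0.968]
 [-0.968  0.002  0.252]
 [-0.002 -1.     0.   ]]
```

View pics/topcrop.png

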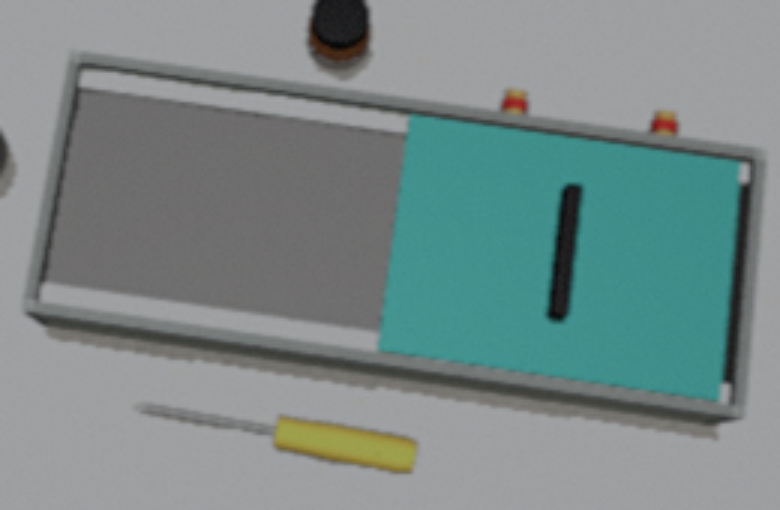

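```bash
python3 - <<'E'
from h import *
f=dict(np.load("top0.npz"))
p=np.array([(75,55),(763,150),(742,412),(28,308)])/3+[160,130]
w=ray(f,p,84)[:,:2]; print(w.round(1), w.mean(0), cv2.minAreaRect(w.astype(np.float32)))
E
python3 -m handwheel '[[0,0,0,0,-0.116,0,0],[0,0,0,0,-0.116,0,0],[0,0,0,0,-0.116,0,0],[0,0,0,0,-0.116,0,0],[0,0,0,0,-0.116,0,0],[0,0,0,0,-0.116,0,0],[0,0,0,0,-0.116,0,0],[0,0,0,0,-0.116,0,0],[0,0,0,0,-0.116,0,0],[0,0,0,0,-0.116,0,0]]' 40
```

```text
[[ 704.2  247.8]
 [ 631.9 -225.4]
 [ 454.3 -198.3]
 [ 527.3  275.5]] [579.43179076  24.9007112 ] ((579.5877075195312, 24.923965454101562), (479.4418029785156, 179.68630981445312), 81.24227142333984)
clock: 0.93
ee_pos: [144.9, -556.2, 230.8]
tool_rot: [-1.567, 0.118, -0.118]
force: [0.4, 0.3, 0.5]
gripper_width: 0.1
```

```bash
cat >> h.py <<'E'
C=np.array([579.5,24.9]); yaw=-0.1547
BX=np.array([np.cos(yaw),np.sin(yaw)]); BY=np.array([-np.sin(yaw),np.cos(yaw)])
def b2w(x,y,z): return np.r_[C+x*BX+y*BY,z]
def w2b(p): d=np.array(p)[:2]-C; return np.array([d@BX,d@BY,p[2]])
def status(env,tgt=None):
    s=env.state(); R=Ro.from_rotvec(s["tool_rot"]).as_matrix()
    print("box tcp",w2b(s["ee_pos"]).round(1),"F",np.round(s["force"],1),"t",s["clock"],"yaw",np.arctan2(R[1,0],R[0,0]).round(3),"ydown",R[:,1].round(3),"q",np.round(s["joints"],2))
    if tgt is not None: print("tool delta cm",(R.T@(b2w(*tgt)-s["ee_pos"])/10).round(2))
E
python3 -c "
from h import *;from rig import env;status(env,(0,-148,231))"
```

```text
box tcp [-339.9 -641.1  230.8] F [0.4 0.3 0.5] t 0.9333 yaw -0.15 ydown [-0.     0.001 -1.   ] q [-1.34  0.32  1.57 -0.    1.26 -1.19]
tool delta cm [3.421e+01 2.000e-02 4.916e+01]
```

```bash
python3 -m handwheel '[[1.7,0,2.45,0,0,0,0],[1.7,0,2.45,0,0,0,0],[1.7,0,2.45,0,0,0,0],[1.7,0,2.45,0,0,0,0],[1.7,0,2.45,0,0,0,0],[1.7,0,2.45,0,0,0,0],[1.7,0,2.45,0,0,0,0],[1.7,0,2.45,0,0,0,0],[1.7,0,2.45,0,0,0,0],[1.7,0,2.45,0,0,0,0]]'
python3 -m handwheel '[[1.7,0,2.45,0,0,0,0],[1.7,0,2.45,0,0,0,0],[1.7,0,2.45,0,0,0,0],[1.7,0,2.45,0,0,0,0],[1.7,0,2.45,0,0,0,0],[1.7,0,2.45,0,0,0,0],[1.7,0,2.45,0,0,0,0],[1.7,0,2.45,0,0,0,0],[1.7,0,2.45,0,0,0,0],[1.7,0,2.45,0,0,0,0]]'
python3 -c "
from h import *;from rig import env;status(env,(0,-148,90))
for n in('scene','top'):
  f=env.grab_frame(n);cv2.imwrite(f'pics/{n}1.png',f['color'][:,:,::-1])"
```

```text
clock: 1.77
ee_pos: [351.6, -339.4, 231.0]
tool_rot: [-1.567, 0.123, -0.122]
force: [-0.0, -0.6, -1.1]
gripper_width: -0.0
clock: 2.6
ee_pos: [557.5, -123.9, 230.9]
tool_rot: [-1.567, 0.123, -0.122]
force: [0.9, -0.0, -0.1]
gripper_width: 0.3
box tcp [   1.2 -150.4  230.9] F [ 0.9 -0.  -0.1] t 2.6 yaw -0.156 ydown [-0.001  0.    -1.   ] q [-0.24  0.31  1.57 -0.    1.25 -0.08]
tool delta cm [-0.11 14.09  0.24]
```

```bash
python3 -m handwheel '[[0,2,0,0,0,0,0],[0,2,0,0,0,0,0],[0,2,0,0,0,0,0],[0,2,0,0,0,0,0],[0,2,0,0,0,0,0],[0,2,0,0,0,0,0],[0,1.2,0,0,0,0,0],[0,0.5,0,0,0,0,0],[0,0.5,0,0,0,0,0],[0,0,0,0,0,0,0]]'
python3 -c "
from h import *;from rig import env;status(env)
for n in('scene','top'):
  f=env.grab_frame(n);cv2.imwrite(f'pics/{n}2.png',cv2.resize(f['color'][110:280,110:440,::-1],None,fx=2,fy=2))"
```

```text
clock: 3.53
ee_pos: [556.5, -125.5, 88.8]
tool_rot: [-1.567, 0.124, -0.122]
force: [0.5, -0.9, -0.2]
gripper_width: 0.0
box tcp [   0.4 -152.1   88.8] F [ 0.5 -0.9 -0.2] t 3.5333 yaw -0.156 ydown [-0.001  0.    -1.   ] q [-0.24  0.44  1.77 -0.    0.93 -0.09]
```

View pics/scene2.png

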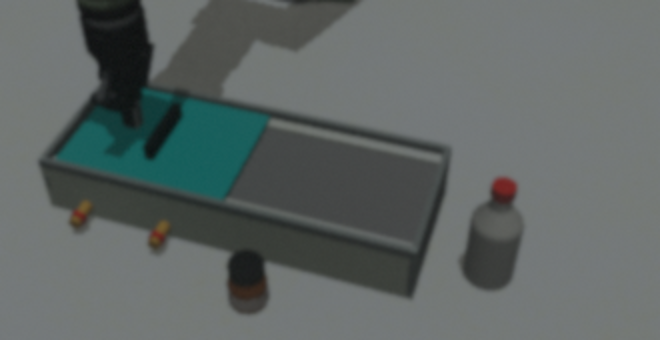

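View pics/top2.png

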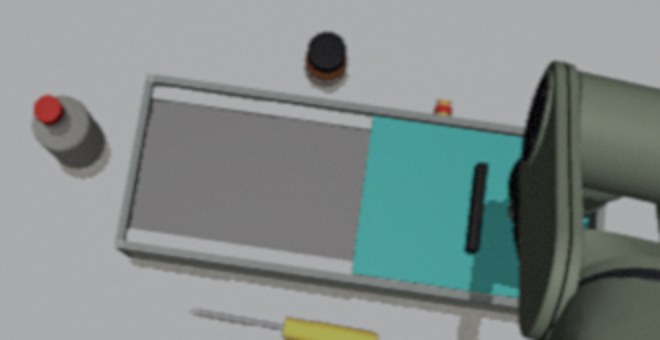

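```bash
python3 -m handwheel '[[0,0,0.6,0,0,0,0],[0,0,0.6,0,0,0,0],[0,0,0.6,0,0,0,0],[0,0,0.6,0,0,0,0],[0,0,0.6,0,0,0,0],[0,0,0.9,0,0,0,0],[0,0,0.9,0,0,0,0],[0,0,0.9,0,0,0,0],[0,0,0.9,0,0,0,0],[0,0,0.9,0,0,0,0]]'
python3 -c "
from h import *;from rig import env;status(env)
f=env.grab_frame('scene');cv2.imwrite('pics/scene3.png',cv2.resize(f['color'][110:280,110:440,::-1],None,fx=2,fy=2))"
```

```text
clock: 4.47
ee_pos: [568.8, -50.2, 89.4]
tool_rot: [-1.568, 0.122, -0.122]
force: [-0.3, -2.5, 2.4]
gripper_width: 0.2
box tcp [  1.  -75.9  89.4] F [-0.3 -2.5  2.4] t 4.4667 yaw -0.156 ydown [ 0. -0. -1.] q [-0.11  0.44  1.77 -0.    0.93  0.05]
```

View pics/scene3.png

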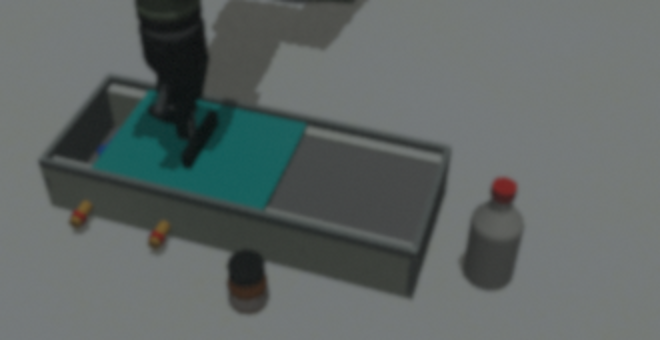

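The cover is sliding flat, and blue shows at the far -y valve position, so red should be at y=-75. I'll keep pushing.

```bash
python3 -m handwheel '[[0,0,1.5,0,0,0,0],[0,0,1.5,0,0,0,0],[0,0,1.5,0,0,0,0],[0,0,1.5,0,0,0,0],[0,0,1.5,0,0,0,0],[0,0,1.5,0,0,0,0],[0,0,1.5,0,0,0,0],[0,0,1.5,0,0,0,0],[0,0,1.5,0,0,0,0],[0,0,1,0,0,0,0]]'
python3 -m handwheel '[[0,0,0.4,0,0,0,0],[0,0,0.3,0,0,0,0],[0,0,0.3,0,0,0,0],[0,0,0.3,0,0,0,0],[0,0,0.2,0,0,0,0],[0,0,0.2,0,0,0,0],[0,0,0.2,0,0,0,0],[0,0,0.1,0,0,0,0],[0,0,0.1,0,0,0,0],[0,0,0,0,0,0,0]]'
python3 -c "
from h import *;from rig import env;status(env)
f=env.grab_frame('scene');cv2.imwrite('pics/scene4.png',cv2.resize(f['color'][110:280,110:440,::-1],None,fx=2,fy=2))
r=teal(f)[0];print(r,w2b([*r[0],78]))"
```

```text
clock: 5.35
ee_pos: [591.1, 93.9, 89.1]
tool_rot: [-1.567, 0.122, -0.122]
force: [-0.0, -3.3, 1.3]
gripper_width: 0.2
clock: 6.18
ee_pos: [594.3, 113.1, 89.2]
tool_rot: [-1.567, 0.123, -0.122]
force: [-0.7, -1.3, -1.5]
gripper_width: -0.2
box tcp [ 1.1 89.4 89.2] F [-0.7 -1.3 -1.5] t 6.1833 yaw -0.156 ydown [-0.  0. -1.] q [0.17 0.48 1.69 0.   0.97 0.32]
((591.9025268554688, 130.8867645263672), (228.635009765625, 161.05862426757812), 81.29859924316406) [ -4.07641825 106.63207651  78.        ]
```

View pics/scene4.png

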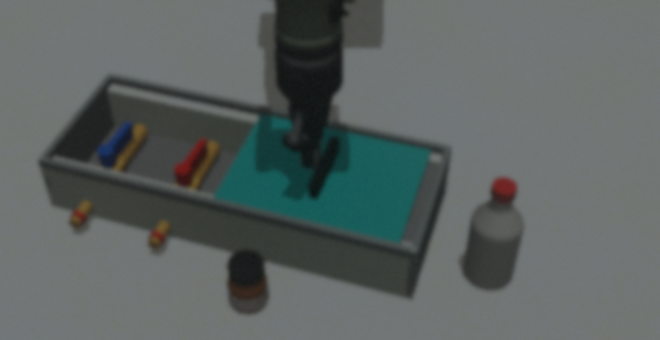

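```bash
python3 -m handwheel '[[0,0,0.2,0,0,0,0],[0,0,0.2,0,0,0,0],[0,0,0.2,0,0,0,0],[0,0,0.2,0,0,0,0],[0,0,0.2,0,0,0,0],[0,0,0.1,0,0,0,0],[0,0,0.1,0,0,0,0],[0,0,0.1,0,0,0,0],[0,0,0.1,0,0,0,0],[0,0,0,0,0,0,0]]'
python3 -c "
from h import *;from rig import env;status(env)
f=env.grab_frame('scene');cv2.imwrite('pics/scene5.png',cv2.resize(f['color'][110:280,110:440,::-1],None,fx=2,fy=2))
r=teal(f)[0];print(r,w2b([*r[0],78]))"
```

```text
clock: 7.07
ee_pos: [596.6, 126.9, 89.3]
tool_rot: [-1.567, 0.122, -0.123]
force: [0.6, 0.1, -0.3]
gripper_width: -0.1
box tcp [  1.2 103.4  89.3] F [ 0.6  0.1 -0.3] t 7.0667 yaw -0.156 ydown [ 0.  0. -1.] q [0.19 0.49 1.68 0.   0.98 0.35]
((593.806884765625, 144.55474853515625), (228.430419921875, 160.94964599609375), 81.0504150390625) [ -4.30081596 120.43026522  78.        ]
```

View pics/scene5.png

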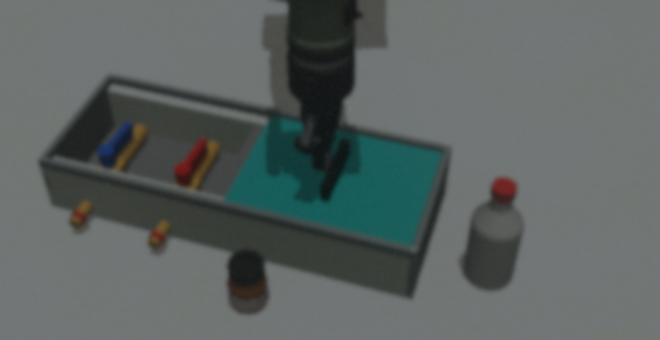

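```bash
python3 -m handwheel '[[0,0,0.1,0,0,0,0],[0,0,0.1,0,0,0,0],[0,0,0.1,0,0,0,0],[0,0,0,0,0,0,0],[0,0,0,0,0,0,0],[0,0,-0.5,0,0,0,0],[0,0,-1,0,0,0,0],[0,-1,-1,0,0,0,0],[0,-2,-2,0,0,0,0],[0,-2.5,-2,0,0,0,0]]'
python3 -c "
from h import *;from rig import env;status(env)"
python3 -m handwheel '[[0,-3,-1,0,0,0,0],[0,-3,-2,0,0,0,0],[-2,0,-2.5,0,0,0,0],[-2,0,-2.5,0,0,0,0],[-2,0,-2.5,0,0,0,0],[-2,0,-2.5,0,0,0,0],[-2,0,-2.5,0,0,0,0],[-2,0,-2.5,0,0,0,0],[-2,0,-2,0,0,0,0],[-1,0,0,0,0,0,0]]'
python3 -c "
from h import *;from rig import env;status(env)
for n in('scene','top'):
  f=env.grab_frame(n);np.savez(n+'6.npz',**f);cv2.imwrite(f'pics/{n}6.png',cv2.resize(f['color'][110:280,110:440,::-1],None,fx=2,fy=2))
  r=teal(f)[0];print(r,w2b([*r[0],78]))"
```

```text
clock: 7.95
ee_pos: [585.7, 64.5, 144.0]
tool_rot: [-1.568, 0.125, -0.12]
force: [0.6, -1.0, -0.3]
gripper_width: 0.1
box tcp [1.00e-01 4.01e+01 1.44e+02] F [ 0.6 -1.  -0.3] t 7.95 yaw -0.155 ydown [-0.003 -0.    -1.   ] q [0.09 0.41 1.66 0.   1.08 0.25]
clock: 8.78
ee_pos: [404.8, -111.2, 205.0]
tool_rot: [-1.568, 0.125, -0.125]
force: [-0.2, -0.1, -0.2]
gripper_width: -0.2
box tcp [-151.6 -161.3  205. ] F [-0.2 -0.1 -0.2] t 8.7833 yaw -0.16 ydown [-0.    -0.001 -1.   ] q [-0.29  0.1   1.93 -0.    1.11 -0.13]
((593.8626098632812, 145.32928466796875), (226.891357421875, 161.34793090820312), 81.04696655273438) [ -4.36509972 121.20413802  78.        ]
((598.0964965820312, 145.52301025390625), (230.19921875, 165.4451141357422), 81.05362701416016) [ -0.21162488 122.04792298  78.        ]
```

View pics/scene6.png

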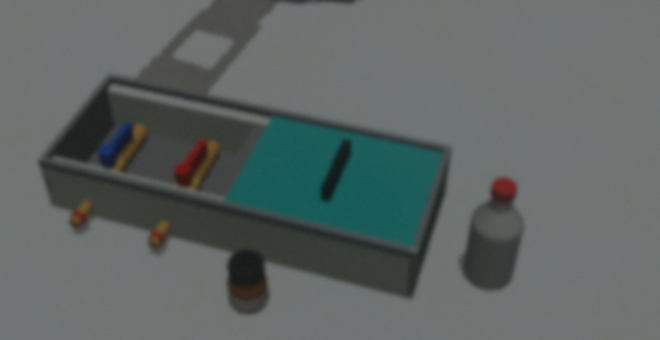

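View pics/top6.png

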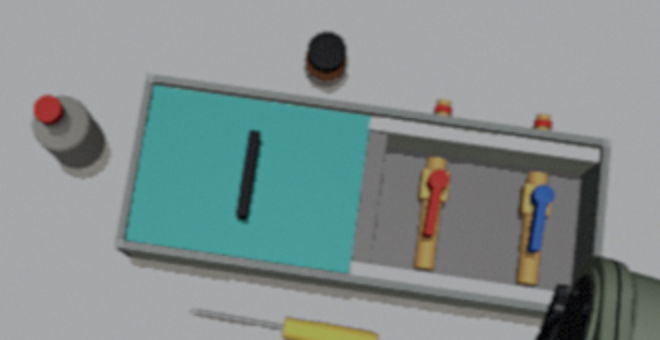

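```bash
python3 - <<'E'
from h import *
for n in('top','scene'):
    f=dict(np.load(n+'6.npz')); im=f["color"].astype(int)
    yy,xx=np.mgrid[:384,:512]
    for nm,m,by in(("red",(im[...,0]-np.maximum(im[...,1],im[...,2])>60),-75),("blue",(im[...,2]-np.maximum(im[...,0],im[...,1])>50),-185)):
        m=m&(abs(im[...,1]-im[...,2])<45) if nm=="red" else m
        u=proj(f,b2w(10,by,63))[0]; m=comp(m&(np.hypot(xx-u[0],yy-u[1])<35))
        p=np.argwhere(m)[:,::-1]; w=np.array([w2b(q) for q in ray(f,p,63)])[:,:2]
        (c,s,a)=cv2.minAreaRect(w.astype(np.float32)); bp=cv2.boxPoints((c,s,a))
        i=w[:,0]; e0=w[i<np.percentile(i,8)].mean(0); e1=w[i>np.percentile(i,80)].mean(0)
        print(n,nm,len(p),c,s,"tip",e0.round(1),"hub",e1.round(1),"ang",np.arctan2((e0-e1)[1],-(e0-e1)[0]).round(3))
E
```

```text
top red 199 (5.1283721923828125, -69.16889190673828) (19.75934600830078, 70.3795166015625) tip [-27.  -68.8] hub [ 33.9 -73.8] ang 0.083
top blue 166 (4.629131317138672, -183.74618530273438) (66.16276550292969, 18.751192092895508) tip [ -25.4 -179. ] hub [  33.  -182.7] ang 0.063
scene red 64 (5.166278839111328, -73.30332946777344) (64.16020965576172, 17.475549697875977) tip [-22.5 -68.9] hub [ 33.4 -71.5] ang 0.046Traceback (most recent call last):
  File "<stdin>", line 7, in <module>
  File "h.py", line 11, in comp
    i=1+np.argmax(s[1:,4]); return (l==i).astype(np.uint8)
        ~~~~~~~~~^^^^^^^^^
    return _wrapfunc(a, 'argmax', axis=axis, out=out, **kwds)
    return bound(*args, **kwds)
ValueError: attempt to get argmax of an empty sequence
```

Both views put the red handle at about 0.08 rad, with its pivot near (31,-73) in my box frame, which has a bias of about 2 mm in y. Next I'll move above the entry point south of the handle.

```bash
python3 - <<'E'
from h import *;from rig import env
status(env,(-12,-106,130))
prev=np.array([-12,-106.])
for th in np.r_[0.05,np.arange(.2,1.58,.15),1.57,1.62]:
    d=42-4*th/1.57; n=np.array([-np.sin(th),-np.cos(th)]); h=14.5*np.sin(min(th,1.57))+11*np.cos(th)
    c=np.array([31,-73])+d*np.array([-np.cos(th),np.sin(th)])+(5+h)*n
    print(round(th,2),c.round(1),"step cm",((c-prev)/10).round(2)); prev=c
E
```

```text
box tcp [-150.6 -159.2  205.1] F [ 0.3 -0.4 -0.2] t 8.8833 yaw -0.159 ydown [ 0.001  0.    -1.   ] q [-0.29  0.1   1.93  0.    1.11 -0.13]
tool delta cm [13.83  7.52  5.37]
0.05 [-11.7 -87.6] step cm [0.03 1.84]
0.2 [-13.4 -83. ] step cm [-0.17  0.46]
0.35 [-14.6 -78. ] step cm [-0.12  0.51]
0.5 [-15.1 -72.4] step cm [-0.05  0.55]
0.65 [-14.8 -66.5] step cm [0.03 0.59]
0.8 [-13.4 -60.4] step cm [0.14 0.61]
0.95 [-10.9 -54.3] step cm [0.25 0.61]
1.1 [ -7.2 -48.5] step cm [0.37 0.58]
1.25 [ -2.3 -43.2] step cm [0.49 0.53]
1.4 [  3.6 -38.7] step cm [0.6  0.45]
1.55 [ 10.5 -35.4] step cm [0.69 0.34]
1.57 [ 11.5 -35. ] step cm [0.1  0.04]
1.62 [ 13.9 -34.2] step cm [0.25 0.08]
```

```bash
python3 -m handwheel '[[1.7,0,0.7,0,0,0,0],[1.7,0,0.7,0,0,0,0],[1.7,0,0.7,0,0,0,0],[1.7,0,0.7,0,0,0,0],[1.7,0,0.7,0,0,0,0],[1.7,1.5,0.7,0,0,0,0],[1.7,2,0.6,0,0,0,0],[1.7,2,0.5,0,0,0,0],[0.2,2,0,0,0,0,0],[0,0,0,0,0,0,0]]'
python3 -c "
from h import *;from rig import env;status(env,(-12,-106,44))
for n in('scene','top'):
  f=env.grab_frame(n);cv2.imwrite(f'pics/{n}7.png',cv2.resize(f['color'][110:280,110:440,::-1],None,fx=2,fy=2))"
```

```text
clock: 9.72
ee_pos: [551.9, -76.4, 125.4]
tool_rot: [-1.566, 0.126, -0.116]
force: [-1.0, -0.8, -0.7]
gripper_width: -0.3
box tcp [ -11.6 -104.4  125.4] F [-1.  -0.8 -0.7] t 9.7167 yaw -0.154 ydown [-0.006  0.002 -1.   ] q [-0.16  0.38  1.76  0.    1.01 -0.  ]
tool delta cm [ 0.02  8.14 -0.17]
```

View pics/scene7.png

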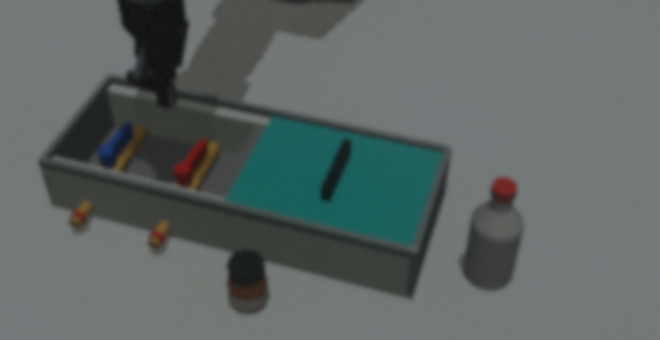

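```bash
python3 -m handwheel '[[0,1,0,0,0,0,0],[0,1,0,0,0,0,0],[0,1,0,0,0,0,0],[0,1,0,0,0,0,0],[0,1,0,0,0,0,0],[0,1,0,0,0,0,0],[0,0.9,0,0,0,0,0],[0,0.7,0,0,0,0,0],[0,0.4,0,0,0,0,0],[0,0,0,0,0,0,0]]'
python3 -c "
from h import *;from rig import env;status(env,(-12,-106,44))
for n in('scene','top'):
  f=env.grab_frame(n);cv2.imwrite(f'pics/{n}8.png',cv2.resize(f['color'][110:280,110:440,::-1],None,fx=2,fy=2))"
```

```text
clock: 10.65
ee_pos: [551.7, -77.9, 48.2]
tool_rot: [-1.567, 0.124, -0.121]
force: [-0.6, 1.2, -0.3]
gripper_width: 0.2
box tcp [ -11.7 -105.8   48.2] F [-0.6  1.2 -0.3] t 10.65 yaw -0.156 ydown [-0.002  0.    -1.   ] q [-0.16  0.47  1.85 -0.    0.83 -0.  ]
tool delta cm [-0.03  0.42 -0.02]
```

View pics/scene8.png

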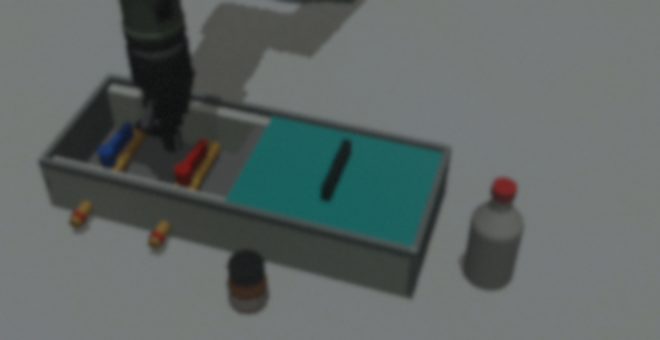

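```bash
python3 -m handwheel '[[0,0.2,0.6,0,0,0,0],[0,0.1,0.6,0,0,0,0],[0,0,0.6,0,0,0,0],[-0.1,0,0.25,0,0,0,0],[-0.1,0,0.25,0,0,0,0],[-0.05,0,0.25,0,0,0,0],[-0.05,0,0.25,0,0,0,0],[-0.05,0,0.3,0,0,0,0],[0,0,0.3,0,0,0,0],[0,0,0.3,0,0,0,0]]'
python3 -c "
from h import *;from rig import env;status(env,(-15,-69.5,45))
f=env.grab_frame('scene');cv2.imwrite('pics/scene9.png',cv2.resize(f['color'][150:220,130:250,::-1],None,fx=6,fy=6))"
```

```text
clock: 11.58
ee_pos: [554.2, -40.7, 46.3]
tool_rot: [-1.567, 0.123, -0.122]
force: [-0.3, -3.4, 1.4]
gripper_width: -0.0
box tcp [-14.9 -68.7  46.3] F [-0.3 -3.4  1.4] t 11.5833 yaw -0.156 ydown [-0.001 -0.    -1.   ] q [-0.09  0.47  1.85 -0.    0.82  0.06]
tool delta cm [-0.01  0.13 -0.08]
```

View pics/scene9.png

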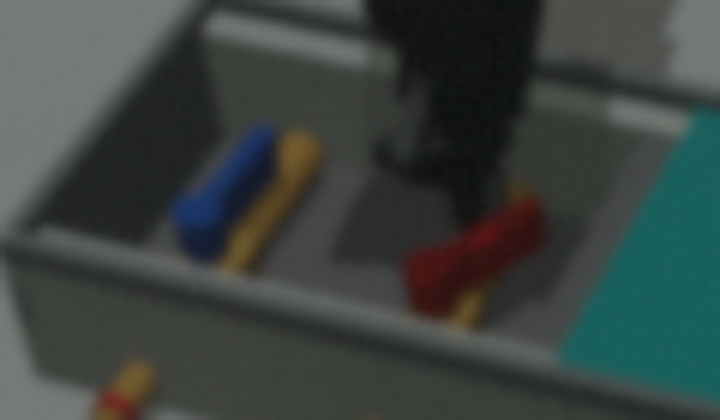

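```bash
python3 -m handwheel '[[0,0,0.3,0,0,0,0],[0.05,0,0.3,0,0,0,0],[0.1,0,0.3,0,0,0,0],[0.1,0,0.3,0,0,0,0],[0.15,0,0.3,0,0,0,0],[0.15,0,0.3,0,0,0,0],[0.2,0,0.25,0,0,0,0],[0.25,0,0.25,0,0,0,0],[0.25,0,0.25,0,0,0,0],[0.25,0,0.25,0,0,0,0]]'
python3 -c "
from h import *;from rig import env;status(env,(11,-35,45))
f=env.grab_frame('scene');cv2.imwrite('pics/scene10.png',cv2.resize(f['color'][150:220,130:250,::-1],None,fx=6,fy=6))"
```

```text
clock: 12.47
ee_pos: [573.6, -15.1, 46.1]
tool_rot: [-1.567, 0.123, -0.122]
force: [-3.3, -2.2, -0.2]
gripper_width: 0.3
box tcp [  0.4 -40.5  46.1] F [-3.3 -2.2 -0.2] t 12.4667 yaw -0.156 ydown [-0.001  0.    -1.   ] q [-0.05  0.49  1.81  0.    0.84  0.11]
tool delta cm [1.06 0.11 0.55]
```

View pics/scene10.png

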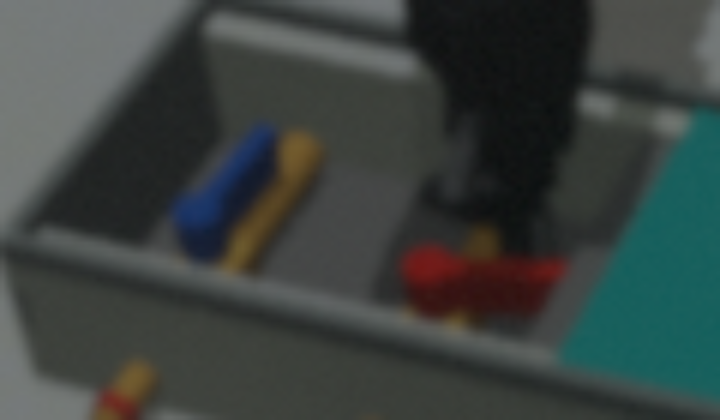

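```bash
python3 -m handwheel '[[0.2,0,0.1,0,0,0,0],[0.2,0,0.1,0,0,0,0],[0.2,0,0.1,0,0,0,0],[0.2,0,0.1,0,0,0,0],[0.2,0,0,0,0,0,0],[0.1,0,0,0,0,0,0],[0.1,0,0,0,0,0,0],[0.1,0,0,0,0,0,0],[0,0,0,0,0,0,0],[0,0,0,0,0,0,0]]'
python3 -c "
from h import *;from rig import env;status(env,(11,-35,45))
f=env.grab_frame('scene');cv2.imwrite('pics/scene11.png',cv2.resize(f['color'][150:220,130:250,::-1],None,fx=6,fy=6))"
```

```text
clock: 13.35
ee_pos: [585.2, -12.8, 46.2]
tool_rot: [-1.566, 0.126, -0.119]
force: [-7.3, 0.6, 3.1]
gripper_width: 0.1
box tcp [ 11.4 -36.3  46.2] F [-7.3  0.6  3.1] t 13.35 yaw -0.156 ydown [-0.004  0.001 -1.   ] q [-0.04  0.51  1.78  0.    0.86  0.11]
tool delta cm [-0.04  0.12  0.13]
```

View pics/scene11.png

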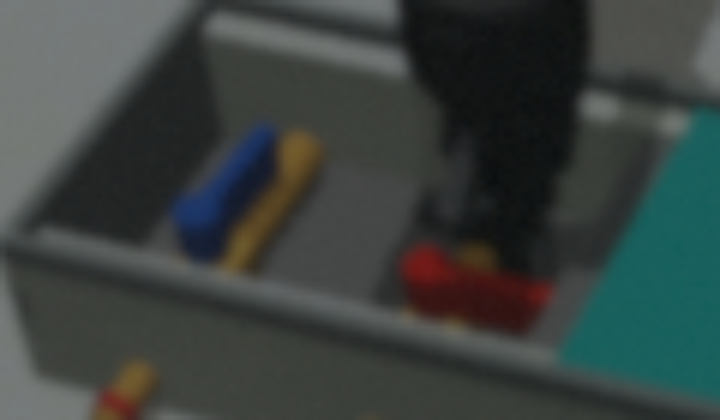

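```bash
python3 -m handwheel '[[0.1,0,0,0,0,0,0],[0,0,0,0,0,0,0],[0.1,0,0,0,0,0,0],[0,0,0,0,0,0,0],[0.1,0,0,0,0,0,0],[0,0,0,0,0,0,0],[0,0,0,0,0,0,0],[0,0,0,0,0,0,0],[0,0,0,0,0,0,0],[0,0,0,0,0,0,0]]'
python3 -c "
from h import *;from rig import env;status(env)"
```

```text
clock: 14.23
ee_pos: [585.4, -12.8, 46.1]
tool_rot: [-1.566, 0.131, -0.115]
force: [-13.3, 3.3, 7.9]
gripper_width: -0.2
box tcp [ 11.6 -36.3  46.1] F [-13.3   3.3   7.9] t 14.2333 yaw -0.156 ydown [-0.01   0.002 -1.   ] q [-0.04  0.51  1.77  0.    0.87  0.11]
```

The handle is against its stop: force has risen to 13 N with no motion. I'll back off and lift clear.

```bash
python3 -m handwheel '[[-0.5,0,0,0,0,0,0],[-0.7,0,-0.5,0,0,0,0],[-0.5,0,-0.5,0,0,0,0],[0,-1.5,0,0,0,0,0],[0,-2.5,0,0,0,0,0],[0,-3,0,0,0,0,0],[0,-3,0,0,0,0,0],[0,-3,0,0,0,0,0],[0,-2,0,0,0,0,0],[0,0,0,0,0,0,0]]'
python3 -m handwheel '[[-2,0,-2.5,0,0,0,0],[-2,0,-2.5,0,0,0,0],[-2,0,-2.5,0,0,0,0],[-2,0,-2.5,0,0,0,0],[-2,0,-2.5,0,0,0,0],[-2,0,-2.5,0,0,0,0],[-2,0,-2.5,0,0,0,0],[-1,0,-2.5,0,0,0,0],[0,0,0,0,0,0,0],[0,0,0,0,0,0,0]]'
python3 - <<'E'
from h import *;from rig import env;status(env)
for n in('scene','top'):
  f=env.grab_frame(n);np.savez(n+'12.npz',**f);cv2.imwrite(f'pics/{n}12.png',cv2.resize(f['color'][110:280,110:440,::-1],None,fx=2,fy=2))
  r=teal(f)[0];print(r,w2b([*r[0],78]))
  if n=='top':
    im=f["color"].astype(int);yy,xx=np.mgrid[:384,:512]
    u=proj(f,b2w(25,-50,63))[0]
    m=comp((im[...,0]-np.maximum(im[...,1],im[...,2])>60)&(np.hypot(xx-u[0],yy-u[1])<30)&(abs(im[...,1]-im[...,2])<45))
    w=np.array([w2b(q) for q in ray(f,np.argwhere(m)[:,::-1],63)])[:,:2]
    i=w[:,1];print("tip",w[i>np.percentile(i,90)].mean(0),"hub",w[i<np.percentile(i,20)].mean(0))
E
```

```text
clock: 15.07
ee_pos: [574.9, -22.0, 201.8]
tool_rot: [-1.567, 0.113, -0.132]
force: [1.2, -0.2, 1.2]
gripper_width: -0.1
clock: 15.9
ee_pos: [391.8, -196.5, 195.9]
tool_rot: [-1.567, 0.125, -0.126]
force: [0.6, 0.5, 0.0]
gripper_width: -0.0
box tcp [-151.3 -247.7  195.9] F [0.6 0.5 0. ] t 15.9 yaw -0.159 ydown [ 0. -0. -1.] q [-0.49  0.13  1.91  0.    1.1  -0.33]
((593.8626098632812, 145.32928466796875), (226.891357421875, 161.34793090820312), 81.04696655273438) [ -4.36509972 121.20413802  78.        ]
((598.1205444335938, 145.56448364257812), (230.2886962890625, 165.41041564941406), 81.0536117553711) [ -0.19425458 122.09260646  78.        ]
tip [ 28.68632434 -19.10422644] hub [ 29.20559999 -77.47628826]
```

View pics/top12.png

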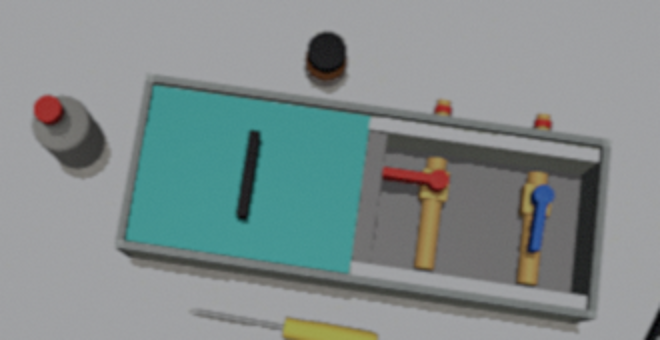

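View pics/scene12.png

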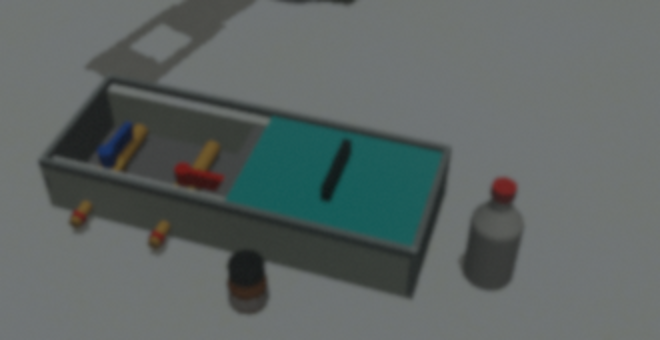

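The red handle now points along +y (about 1.56 rad). The cover is at its stop, and blue and the bystanders haven't moved, so I'm handing in.

```bash
python3 -c "
from rig import env;print(env.hand_in())"
```

```text
the job is handed in; nothing more can be done
None
```

I pushed the cover by its rib to the far end stop, then pushed the red handle round to its shut stop with the closed fingers. I backed off, lifted clear and handed in at about 16 s; the hand-in gave no verdict.

**Last checks:**
- **Cover:** both cameras put it at y = 121–122 mm against a nominal 120. I put the excess down to a bias of about 2 mm in my box frame. It looks flat in its track.
- **Red handle:** about 1.56 rad in the top view. While I was pushing, it stalled at 13 N without moving further.
- **Blue handle, jar, wash bottle and screwdriver:** they look unmoved by eye in the pictures; I did not measure their final positions.
- **Arm:** it is clear of everything, with forces near zero.

**Disagreement:** the scene camera reads the cover's x about 4 mm lower than the top camera does. I took this as calibration and edge error.

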